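# Clear the seed bench: sort tins, vials and eyepiece into their trays

## Robot

A 6-joint arm with a two-finger parallel gripper is mounted at the origin on the work surface. World frame = base frame: x ahead of the robot, y to its left, z up, the work surface at z = 0. Lengths are in mm, angles in rad, forces in N, time in s.
With the tool pointing down it reaches from about 400 to 925 mm from the base axis. Payload 12.5 kg.
Tool frame: the origin (TCP) lies midway between the tips of the shut fingers; the grasp point (between the pads) lies 19 mm behind it (env.pinch_z is the z of the grasp point in the tool frame, in mm); z points along the fingers, y is the line along which they close (so a half turn about z gives the same grasp; the last joint's range is limited). The gripper opens to 95 mm and grips with 3 to 60 N. Pads are 20 mm wide; open, the fingers measure 119 mm over their backs; the gripper's body (75 mm by 180 mm) begins 59 mm behind the grasp point.
Start: joints at [-1.304, 0.491, 1.559, -0, 1.092, -0.106], TCP at [227.664, -582.079, 214.661] pointing down, gripper open.
Joint ranges: [-3.1, 3.1], [-0.84, 2.19], [0.05, 2.79], [-1.13, 4.28], [0.06, 2.93], [-2.69, 2.69]. Speed limits (rad/s): [2.22, 2.22, 2.79, 3.14, 3.14, 3.14].

## Interface

Orientations are given as [roll, pitch, yaw] about the fixed x, y, z axes, in that order (R = Rz(yaw) Ry(pitch) Rx(roll)).
In Python, from cell import env, eyes gives the robot as it stands.
- The arm moves only by the shell command python3 -m inch 'ROWS'. ROWS is JSON, a list of rows, each a list of 3 entries, a list of its own where there are three numbers: the shift along the tool's x, y, z in units of 60 mm (1.0 is 60 mm), then the turn about the tool's z in units of 5 degrees (1.0 is 5 degrees), then the closure, from -1 (fully open) to 1 (shut). In form: [[[tx, ty, tz], turn, claw], ...]. A call has exactly 10 rows; each row shifts and turns the commanded pose from where the row before left it, along the tool's axes as they then stand; what a row does not reach is not made up. A row lasts 1/8 s, in which the tool goes at most 62.5 mm and 10.7 degrees, less where a joint would pass 70% of its speed; a pose out of reach is approached as far as the arm can. A call is refused whole if a number of a shift passes 1 or a number of a turn 1, either way. A call with a gripper value outside its range is refused whole. The fingers move at their own pace and stop on an object; the grip force is fixed at half the most. Time passes only in rows, so rows that do not move let the fingers close, or fill a call up. It gives the time, the measured TCP pose, the force, the opening and the grip force at its end, in the units of the state.
- env.state(): the state, without advancing time (a new reading comes with each control period).
- eyes.read_camera(name): name is "scene" or "top"; returns a dict with "pixels" (480x640x3 uint8, red, green, blue), "fx", "fy", "cx", "cy" (pixels), "distortion" ([k1, k2, p1, p2, k3] as OpenCV has them; the pictures are not rectified), "extrinsics" (4x4, takes a point from world to camera coordinates). Camera axes: x right, y down, z forward; pixel columns grow to the right and rows downward; lengths in mm; the calibration is good to about 2 mm. A picture is of the moment at which its call begins. There is no depth.
- env.job_done(): hands the job in; it is judged then, once.
Trained networks look in a picture, given as the dict that the camera call returned (one of the last four; its "shot" number tells which), for a name from the list of things; names that differ only in an ending like _2 or _b are one class to them, and where a whole thing is asked for, a point or a joint stands for the part that bears it (a point fixed in the world has none). Each returns a list of dicts, best first, with "score" (0 to 1); they miss things now and then, are a little off and sometimes report something else, mostly with a low value. They report only what shows in the picture. A call takes as long as a camera call.
- eyes.boxes_of(name, picture): "centre" ([row, column] in pixels, amid what is visible of it).
- eyes.cut_out(name, picture): "mask" (480x640 bool, what is visible of it) and "centre" ([row, column] in pixels, amid what is visible of it).
- eyes.spot_point(name, picture): "centre" ([row, column] in pixels: a listed point, or the origin of a listed thing).
The state is a dict: "t": time; "joints": joint angles; "qvel": joint speeds; "tau": joint torques, N m; "eef_pos": TCP position; "tcp_rot": TCP orientation; "ft_force": force on the tool from outside, world axes, zero at the start; "moment": the same for the moment, N m; "opening": opening from 0.0 (shut) to 1.0 (fully open); "grip_force": force on a finger pad.
Only numpy, scipy, OpenCV 4.12 (cv2) and the standard library are available. Lean on these libraries where they do the work, as an engineer would, in place of code of your own. Each camera call takes 0.05 s, during which the arm holds its last target. There are 200 camera calls.

## Task

Clear the seed-testing bench: put each of the two lidded metal moisture tins upright in its own bay of the shallow two-bay steel tray, each of the two capped vials upright in its own bay of the deeper two-bay wooden rack, and the microscope eyepiece upright, as it stands now, in the single-bay grey box. Set them down on the bay floors rather than dropping them, and leave the open germination box with the seedlings where it is.

Things in the scene. Friction and masses are not known exactly. Their poses are not given: they have to be found in the camera images.
- tin_a: round lidded aluminium moisture tin standing upright, 32 mm high; lower 20 mm is 48 mm in diameter, the lid (top 12 mm) is 50 mm in diameter; about 60 g. Origin at the centre of its underside, z up along its axis. The two tins are alike
- tin_b: round lidded aluminium moisture tin standing upright, 32 mm high; lower 20 mm is 48 mm in diameter, the lid (top 12 mm) is 50 mm in diameter; about 60 g. Origin at the centre of its underside, z up along its axis. The two tins are alike
- vial_a: capped sample vial standing upright, 65 mm high; amber glass body 27 mm in diameter for the lower 45 mm, grey plastic cap 28 mm in diameter for the top 20 mm; about 45 g. Origin at the centre of its underside, z up along its axis. The two vials are alike
- vial_b: capped sample vial standing upright, 65 mm high; amber glass body 27 mm in diameter for the lower 45 mm, grey plastic cap 28 mm in diameter for the top 20 mm; about 45 g. Origin at the centre of its underside, z up along its axis. The two vials are alike
- eyepiece: microscope eyepiece standing upright on its narrow end, 52 mm high; lower 22 mm is a steel tube 30 mm in diameter, the upper 30 mm is a black barrel 38 mm in diameter with a lens in its top; about 110 g. Origin at the centre of its underside, z up along its axis
- tin_tray: shallow open steel tray, fixed to the table, 141 mm (its x) by 72 mm (its y), 12 mm high, walls and floor 3 mm thick; a wall across its middle parts it into two bays, each 66 by 66 mm inside, with centres at x = +34.5 mm and -34.5 mm, y = 0. Origin at the centre of its underside on the table, z up
- vial_rack: open wooden rack, fixed to the table, 99 mm (its x) by 51 mm (its y), 25 mm high, walls and floor 3 mm thick; a wall across its middle parts it into two bays, each 45 by 45 mm inside, with centres at x = +24 mm and -24 mm, y = 0. Origin at the centre of its underside on the table, z up
- eyepiece_box: open square grey plastic box, fixed to the table, 60 by 60 mm, 18 mm high, walls and floor 3 mm thick, one bay 54 by 54 mm inside. Origin at the centre of its underside on the table, z up
- germ_box: open clear plastic germination box, loose, 100 by 100 mm, walls 35 mm high, with white paper, brown seeds and green seedlings (to about 45 mm high) inside; must stay where it is. Origin at the centre of its underside, z up

How it is judged:
By the outcome, as a careful person would: the job done as asked, in the order asked, and still so for the second after the job is handed in, with the robot touching nothing.
It also fails if it takes over 128 s, if anything falls off the work surface, if the arm or the gripper's body presses on something with over 40 N, if the wrist force passes 120 N, or if a joint passes its speed limit or range.

## Working session

There is one attempt and no reset: what is moved stays moved. The work goes in short steps, Python scripts to look and compute and a shell command to move; the robot and the scene stay as the last step left them, time stands still between calls to the robot, and variables do not carry over. Pictures are saved under pics/ and viewed, at most 14 in all, crops included, and the job is handed in when it is done.

```bash
ls; mkdir -p pics
python3 - <<'E'
from cell import env, eyes
import cv2
for n in ("scene","top"):
    p=eyes.read_camera(n); cv2.imwrite(f"pics/{n}0.png",p["pixels"][:,:,::-1])
    print(n,p["fx"],p["cx"],p["distortion"],p["extrinsics"].round(3).tolist())
    for o in ("tin_a","vial_a","eyepiece","tin_tray","vial_rack","eyepiece_box","germ_box"):
        print(o,[(round(d["score"],2),[round(float(x)) for x in d["centre"]]) for d in eyes.spot_point(o,p)],
         [(round(d["score"],2),[round(float(x)) for x in d["centre"]]) for d in eyes.boxes_of(o,p)])
print(env.state(),env.pinch_z)
E
```

```text
pics
scene 458.6617514949288 311.6489113258873 [-0.06625448  0.          0.          0.          0.        ] [[-0.394, 0.919, 0.001, 213.626], [0.786, 0.338, -0.518, -407.298], [-0.476, -0.203, -0.855, 1068.329], [0.0, 0.0, 0.0, 1.0]]
tin_a [(0.75, [188, 258]), (0.72, [260, 486])] [(0.69, [182, 258]), (0.66, [255, 487])]
vial_a [(0.89, [209, 320]), (0.65, [239, 399])] [(0.88, [229, 403]), (0.72, [202, 322]), (0.64, [302, 332])]
eyepiece [(0.94, [166, 204])] [(0.63, [155, 198])]
tin_tray [(0.93, [237, 176])] []
vial_rack [(0.6, [267, 261])] [(0.96, [264, 258])]
eyepiece_box [(0.77, [346, 433])] [(0.82, [343, 438])]
germ_box [(0.69, [211, 322])] [(0.95, [300, 329])]
top 444.12153390076475 320.8194737700419 [0.03668754 0.         0.         0.         0.        ] [[0.016, -0.998, 0.055, -28.1], [-0.982, -0.026, -0.188, 546.892], [0.19, -0.051, -0.981, 650.468], [0.0, 0.0, 0.0, 1.0]]
tin_a [(0.72, [304, 393]), (0.66, [308, 132])] [(0.74, [304, 398]), (0.67, [308, 125])]
vial_a [(0.8, [299, 226]), (0.77, [303, 317])] [(0.71, [298, 223]), (0.55, [298, 320])]
eyepiece [(0.68, [310, 471])] [
[... 280 characters left out ...]
265])]
{'t': 1.5, 'joints': array([-1.30358159e+00,  4.90899902e-01,  1.55891691e+00, -1.02764237e-05,
        1.09171167e+00, -1.05602036e-01]), 'qvel': array([-2.52712346e-04, -1.87514490e-03, -4.67202572e-05, -5.11825861e-04,
        1.90757613e-04, -9.13023349e-04]), 'tau': array([-1.00611749e-03, -6.12469339e+01, -2.58428442e+01,  6.92599104e-02,
        4.45869227e-02,  2.55369844e-05]), 'eef_pos': array([ 227.66924046, -582.06419906,  214.65517252]), 'tcp_rot': array([3.14152980e+00, 1.58328831e-05, 3.72821513e-01]), 'ft_force': array([0.99088207, 0.04860009, 0.25657571]), 'moment': array([-0.03946265, -0.01984787, -0.00016329]), 'grip_force': 0.0, 'opening': 0.9995408724147605} -18.8
```

View pics/scene0.png

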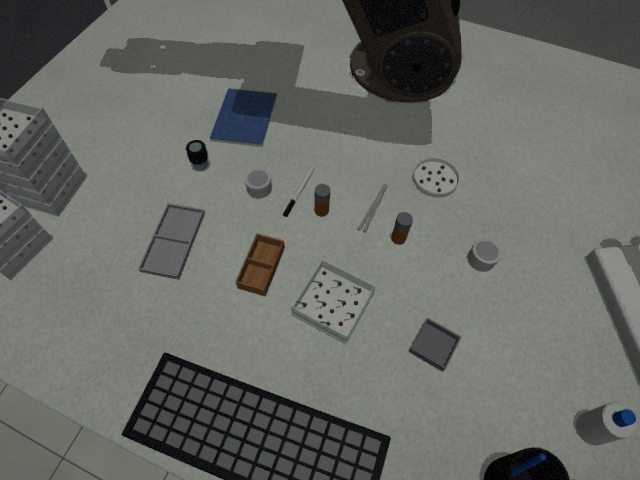

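View pics/top0.png

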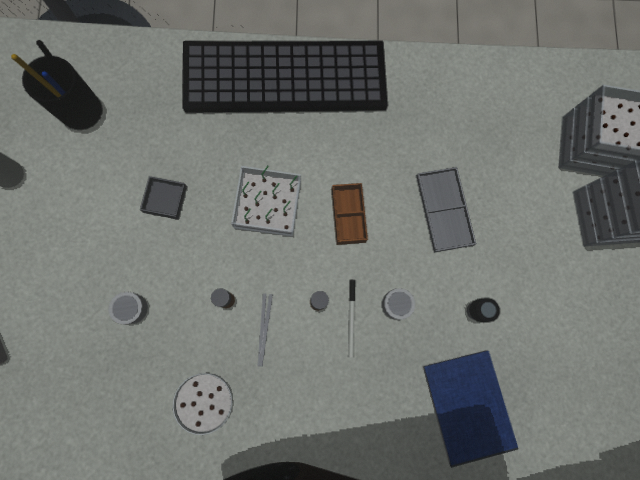

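The scene view shows, as (row, col):
- tins at (182,258) and (255,487)
- vials at (200,322) and (228,402)
- eyepiece at (153,197)
- tray at (241,172), rack at (264,260) and grey box at (344,435)

The top view shows the same things, with the germination box between the grey box and the rack. Next I'll fit silhouettes in both views.

```bash
cat > h.py <<'E'
import numpy as np, cv2
from scipy.optimize import minimize
from cell import env, eyes
CYL={"tin":[(0,24),(20,24),(20,25),(32,25)],"vial":[(0,13.5),(45,13.5),(45,14),(65,14)],"eyepiece":[(0,15),(22,15),(22,19),(52,19)]}
BOX={"tin_tray":(141,72,12),"vial_rack":(99,51,25),"eyepiece_box":(60,60,18),"germ_box":(100,100,35)}
def K(p): return np.array([[p["fx"],0,p["cx"]],[0,p["fy"],p["cy"]],[0,0,1.]])
def proj(p,X):
    E=np.array(p["extrinsics"]); r,_=cv2.Rodrigues(E[:3,:3])
    return cv2.projectPoints(np.float64(X).reshape(-1,3),r,E[:3,3],K(p),np.array(p["distortion"]))[0].reshape(-1,2)
def back(p,rc,z):
    E=np.array(p["extrinsics"]); u=cv2.undistortPoints(np.float64([[rc[::-1]]]),K(p),np.array(p["distortion"]))[0,0]
    R=E[:3,:3]; c=-R.T@E[:3,3]; d=R.T@np.array([u[0],u[1],1]); return (c+d*(z-c[2])/d[2])
def model(k,v):
    x,y,z,a=v
    if k in BOX:
        l,w,h=BOX[k]; P=np.array([(i*l/2,j*w/2,q) for i in(-1,1) for j in(-1,1) for q in(0,h)])
    else:
        t=np.linspace(0,6.283,40); P=np.concatenate([np.c_[r*np.cos(t),r*np.sin(t),0*t+q] for q,r in CYL[k]])
    c,s=np.cos(a),np.sin(a); return P@np.array([[c,s,0],[-s,c,0],[0,0,1]])+[x,y,z]
S=6
def sil(p,k,v,o,n):
    m=np.zeros((n*S,n*S),np.uint8); h=cv2.convexHull(np.float32((proj(p,model(k,v))-o+.5)*S)); cv2.fillConvexPoly(m,np.int32(h.round()),1); return m
def fit(k,views,v0,free):
    "views: [(pic,mask)]; free: indices of x,y,z,yaw"
    D=[]
    for p,m in views:
        r,c=np.nonzero(m); o=np.array([c.min()-6,r.min()-6]); n=int(max(np.ptp(r),np.ptp(c)))+13
        q=np.zeros((n,n),np.uint8); q[r-o[1],c-o[0]]=1
        D.append((p,cv2.resize(q,None,fx=S,fy=S,interpolation=cv2.INTER_NEAREST),o,n))
    def cost(f):
        v=np.array(v0,float); v[free]=f; e=0
        for p,q,o,n in D:
            s=sil(p,k,v,o,n); e+=1-(s&q).sum()/(s|q).sum()
        return e/len(D)
    x0=np.array(v0,float)[free]; st=np.array([8,8,8,.15])[free]
    b=minimize(cost,x0,method="Nelder-Mead",options=dict(initial_simplex=np.vstack([x0]+[x0+st*np.eye(4)[free][i][free] for i in range(len(x0))]),xatol=.02,fatol=1e-5))
    v=np.array(v0,float); v[free]=b.x; return v,b.fun
def shoot(n,name=None):
    p=eyes.read_camera(n)
    if name: cv2.imwrite(f"pics/{name}.png",p["pixels"][:,:,::-1])
    return p
def masks(names,p):
    return {k:[(d["score"],d["centre"],np.array(d["mask"])) for d in eyes.cut_out(k,p) if d["score"]>.3] for k in names}
E
cat > m.py <<'E'
from h import *
P=[shoot("scene"),shoot("top")]
for k in ["tin","vial","eyepiece",*BOX]:
    nm=k if k in BOX or k=="eyepiece" else k+"_a"
    M=[masks([nm],p)[nm] for p in P]
    H=(BOX[k][2] if k in BOX else CYL[k][-1][0])/2
    for s1,c1,m1 in M[1]:
        w1=back(P[1],c1,H)
        for s0,c0,m0 in M[0]:
            w0=back(P[0],c0,H)
            if np.hypot(*(w0-w1)[:2])<35:
                best=None
                for a in ([0] if k not in BOX else [-.3,.3,1.3,1.8]):
                    v,e=fit(k,[(P[0],m0),(P[1],m1)],[*w1[:2],0,a],[0,1,2,3] if k in BOX else [0,1,2])
                    if best is None or e<best[1]: best=(v,e)
                v=best[0]; z0=fit(k,[(P[0],m0),(P[1],m1)],[v[0],v[1],0,v[3]],[0,1,3] if k in BOX else [0,1])
                print(k,round(s0,2),round(s1,2),v.round(2),round(best[1],3),"z=0:",z0[0].round(2),round(z0[1],3),"singles",
                  [fit(k,[(P[i],m)],z0[0],[0,1])[0][:2].round(1).tolist() for i,m in((0,m0),(1,m1))])
    print(k,[[ (round(s,2),np.round(c).tolist(),int(m.sum())) for s,c,m in q] for q in M])
E
python3 m.py
```

```text
tin 0.69 0.77 [442.65 282.01   0.84   0.  ] 0.055 z=0: [442.66 282.24   0.     0.  ] 0.057 singles [[442.2, 281.8], [442.8, 282.5]]
tin 0.59 0.61 [ 458.24 -145.46    2.32    0.  ] 0.062 z=0: [ 457.99 -146.18    0.      0.  ] 0.067 singles [[456.8, -147.7], [458.2, -145.2]]
tin [[(0.69, [256.0, 485.0], 826), (0.59, [181.0, 258.0], 670)], [(0.77, [305.0, 128.0], 1039), (0.61, [302.0, 397.0], 846)]]
vial 0.84 0.85 [459.83 134.32   1.86   0.  ] 0.098 z=0: [459.6  134.47   0.     0.  ] 0.102 singles [[458.7, 133.1], [459.8, 135.0]]
vial 0.91 0.76 [459.38 -14.81   2.07   0.  ] 0.132 z=0: [459.21 -15.12   0.     0.  ] 0.133 singles [[457.9, -16.1], [459.2, -14.1]]
vial [[(0.91, [201.0, 323.0], 419), (0.84, [227.0, 401.0], 453), (0.35, [153.0, 198.0], 560)], [(0.85, [297.0, 224.0], 372), (0.76, [298.0, 319.0], 268)]]
eyepiece 0.57 0.98 [ 450.14 -280.71   -0.48    0.  ] 0.069 z=0: [ 450.12 -280.64    0.      0.  ] 0.071 singles [[450.6, -281.9], [449.9, -279.9]]
eyepiece [[(0.57, [155.0, 200.0], 553)], [(0.98, [308.0, 480.0], 675), (0.65, [300.0, 319.0], 261)]]
tin_tray 0.73 0.61 [ 6.2438e+02
[... 235 characters left out ...]
 0.9 [ 6.088e+02 -6.523e+01  8.400e-01  1.000e-01] 0.055 z=0: [ 6.0884e+02 -6.5550e+01  0.0000e+00  9.0000e-02] 0.057 singles [[609.0, -66.9], [608.8, -64.4]]
vial_rack [[(0.66, [262.0, 260.0], 1879)], [(0.9, [213.0, 347.0], 1865)]]
eyepiece_box 0.62 0.73 [ 6.2709e+02  2.4639e+02  3.0000e-02 -1.5000e-01] 0.045 z=0: [ 6.2709e+02  2.4640e+02  0.0000e+00 -1.5000e-01] 0.046 singles [[627.4, 245.8], [627.1, 246.8]]
eyepiece_box [[(0.62, [346.0, 436.0], 1603)], [(0.73, [197.0, 166.0], 1514)]]
germ_box 0.58 0.67 [624.58  73.86   0.9    1.46] 0.022 z=0: [624.28  73.86   0.     1.46] 0.024 singles [[624.2, 73.3], [624.7, 74.4]]
germ_box [[(0.58, [300.0, 331.0], 4209)], [(0.67, [201.0, 265.0], 3875)]]
```

```bash
cat > g.py <<'E'
import sys,numpy as np
from cell import env
s=env.state(); p=np.array(s["eef_pos"]); yaw=s["tcp_rot"][2]
print("t",round(s["t"],2),"pos",p.round(1),"yaw",round(yaw,3),"open",round(s["opening"]*95,1),"grip",round(s["grip_force"],1),"F",np.round(s["ft_force"],1))
for a in sys.argv[1:]:
    x,y,z,w=map(float,a.split(",")); d=np.array([x,y,z])-p; c,q=np.cos(w),np.sin(w)
    print(" to",a,"turn",round(-np.degrees((w-yaw+np.pi/2)%np.pi-np.pi/2)/5,2),"shift",[round(v/60,3) for v in (c*d[0]+q*d[1],q*d[0]-c*d[1],-d[2])])
    p=np.array([x,y,z]); yaw=w
E
python3 g.py 457.8,-146,120,.2
```

```text
t 2.3 pos [ 227.7 -582.1  214.7] yaw 0.373 open 94.9 grip 0.0 F [ 0.2 -0.6  0.2]
 to 457.8,-146,120,.2 turn 1.98 shift [np.float64(5.203), np.float64(-6.361), np.float64(1.578)]
```

```bash
python3 -m inch '[[[0,0,0],1,-1],[[0,0,0],0.98,-1],[[0.64,-0.78,0.19],0,-1],[[0.64,-0.78,0.19],0,-1],[[0.64,-0.78,0.19],0,-1],[[0.64,-0.78,0.19],0,-1],[[0.64,-0.78,0.19],0,-1],[[0.64,-0.78,0.19],0,-1],[[0.64,-0.78,0.19],0,-1],[[0.64,-0.78,0.19],0,-1]]'; python3 g.py 457.8,-146,11.5,.2
```

```text
t: 3.55
eef_pos: [455.3, -152.4, 123.4]
tcp_rot: [3.141, -0.001, 0.2]
ft_force: [0.3, -1.2, -0.5]
opening: 1.0
grip_force: 0.0
t 3.55 pos [ 455.3 -152.4  123.4] yaw 0.2 open 95.0 grip 0.0 F [ 0.3 -1.2 -0.5]
 to 457.8,-146,11.5,.2 turn -0.0 shift [np.float64(0.063), np.float64(-0.097), np.float64(1.864)]
```

```bash
python3 -m inch '[[[0.063,-0.097,0],0,-1],[[0,0,0.4],0,-1],[[0,0,0.4],0,-1],[[0,0,0.4],0,-1],[[0,0,0.3],0,-1],[[0,0,0.2],0,-1],[[0,0,0.164],0,-1],[[0,0,0],0,-1],[[0,0,0],0,-1],[[0,0,0],0,0]]'; python3 g.py 457.8,-146,11.5,.2
```

```text
t: 4.8
eef_pos: [457.2, -147.8, 12.1]
tcp_rot: [3.141, -0.001, 0.2]
ft_force: [-0.3, -0.1, -0.8]
opening: 0.943
grip_force: 0.0
t 4.8 pos [ 457.2 -147.8   12.1] yaw 0.2 open 89.6 grip 0.0 F [-0.3 -0.1 -0.8]
 to 457.8,-146,11.5,.2 turn 0.0 shift [np.float64(0.016), np.float64(-0.027), np.float64(0.009)]
```

```bash
python3 -m inch '[[[0,0,0],0,0],[[0,0,0],0,0.2],[[0,0,0],0,0.3],[[0,0,0],0,0.5],[[0,0,0],0,1],[[0,0,0],0,1],[[0,0,0],0,1],[[0,0,0],0,1],[[0,0,0],0,1],[[0,0,0],0,1]]'; python3 g.py 457.8,-146,81.5,.2 590.8,-241.5,81.5,.2 590.8,-241.5,14.5,.2
```

```text
t: 6.05
eef_pos: [456.9, -147.7, 11.6]
tcp_rot: [3.142, 0.0, 0.2]
ft_force: [-0.4, 0.1, 1.1]
opening: 0.507
grip_force: 30.0
t 6.05 pos [ 456.9 -147.7   11.6] yaw 0.2 open 48.2 grip 30.0 F [-0.4  0.1  1.1]
 to 457.8,-146,81.5,.2 turn 0.0 shift [np.float64(0.021), np.float64(-0.024), np.float64(-1.165)]
 to 590.8,-241.5,81.5,.2 turn -0.0 shift [np.float64(1.856), np.float64(2.0), np.float64(-0.0)]
 to 590.8,-241.5,14.5,.2 turn -0.0 shift [np.float64(0.0), np.float64(0.0), np.float64(1.117)]
```

```bash
python3 -m inch '[[[0,0,-0.1],0,1],[[0,0,-0.3],0,1],[[0,0,-0.4],0,1],[[0,0,-0.36],0,1],[[0.4,0.43,0],0,1],[[0.4,0.43,0],0,1],[[0.4,0.43,0],0,1],[[0.4,0.43,0],0,1],[[0.28,0.26,0],0,1],[[0,0,0],0,1]]'; python3 g.py 590.8,-241.5,14.5,.2
python3 - <<'E'
from h import *
for n in("scene","top"):
    p=shoot(n,n+"1")
    for v,l in (([590.8,-241.5],"b-"),([658.4,-227.7],"b+")): print(n,l,proj(p,[[*v,3],[*v,90]]).round())
a=cv2.imread("pics/scene1.png")[120:360,80:400]; b=cv2.imread("pics/top1.png")[120:360,320:640]
cv2.imwrite("pics/c1.png",np.vstack([cv2.resize(a,(400,300)),cv2.resize(b,(400,300))]))
E
```

```text
t: 7.3
eef_pos: [591.6, -242.2, 81.1]
tcp_rot: [3.141, -0.0, 0.2]
ft_force: [0.0, -0.2, 0.2]
opening: 0.509
grip_force: 30.0
t 7.3 pos [ 591.6 -242.2   81.1] yaw 0.2 open 48.3 grip 30.0 F [ 0.  -0.2  0.2]
 to 590.8,-241.5,14.5,.2 turn -0.0 shift [np.float64(-0.01), np.float64(-0.014), np.float64(1.11)]
scene b- [[180. 224.]
 [167. 196.]]
scene b+ [[166. 257.]
 [151. 230.]]
top b- [[449. 228.]
 [469. 215.]]
top b+ [[440. 190.]
 [458. 173.]]
```

View pics/c1.png

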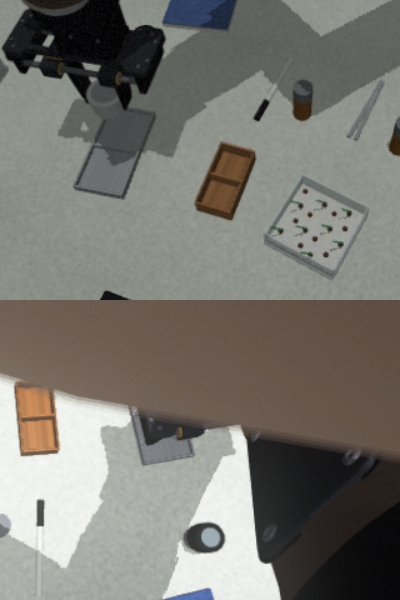

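The tin is in the gripper above the near tray bay (crop ≈ (95,97) in the scene half). I'll lower it now.

```bash
python3 -m inch '[[[-0.01,-0.01,0.3],0,1],[[0,0,0.3],0,1],[[0,0,0.2],0,1],[[0,0,0.1],0,1],[[0,0,0.08],0,1],[[0,0,0.06],0,1],[[0,0,0.04],0,1],[[0,0,0.01],0,1],[[0,0,0],0,1],[[0,0,0],0,1]]'; python3 g.py 590.8,-241.5,14.6,.2
```

```text
t: 8.65
eef_pos: [590.4, -241.3, 16.0]
tcp_rot: [3.141, -0.0, 0.2]
ft_force: [0.1, -0.6, -0.3]
opening: 0.511
grip_force: 30.0
t 8.65 pos [ 590.4 -241.3   16. ] yaw 0.2 open 48.5 grip 30.0 F [ 0.1 -0.6 -0.3]
 to 590.8,-241.5,14.6,.2 turn -0.0 shift [np.float64(0.006), np.float64(0.005), np.float64(0.023)]
```

```bash
python3 -m inch '[[[0,0,0.01],0,1],[[0,0,0.01],0,1],[[0,0,0.005],0,1],[[0,0,0],0,1],[[0,0,0],0,1],[[0,0,0],0,1],[[0,0,0],0,1],[[0,0,0],0,1],[[0,0,0],0,1],[[0,0,0],0,1]]'; python3 g.py 590.8,-241.5,14.6,.2
```

```text
t: 9.9
eef_pos: [590.4, -241.2, 14.6]
tcp_rot: [3.141, -0.0, 0.2]
ft_force: [-1.1, 0.7, 5.8]
opening: 0.511
grip_force: 30.0
t 9.9 pos [ 590.4 -241.2   14.6] yaw 0.2 open 48.5 grip 30.0 F [-1.1  0.7  5.8]
 to 590.8,-241.5,14.6,.2 turn 0.0 shift [np.float64(0.006), np.float64(0.006), np.float64(0.0)]
```

```bash
python3 -m inch '[[[0,0,0],0,0],[[0,0,0],0,-0.2],[[0,0,0],0,-0.4],[[0,0,0],0,-0.4],[[0,0,0],0,-0.4],[[0,0,-0.1],0,-0.4],[[0,0,-0.3],0,-0.4],[[0,0,-0.5],0,-0.6],[[0,0,-0.6],0,-1],[[0,0,0],0,-1]]'; python3 g.py 442.5,282.2,105,.2 442.5,282.2,11.5,.2
```

```text
t: 11.15
eef_pos: [591.6, -241.8, 108.3]
tcp_rot: [3.138, -0.005, 0.2]
ft_force: [-0.3, 0.8, -0.6]
opening: 0.951
grip_force: 0.0
t 11.15 pos [ 591.6 -241.8  108.3] yaw 0.2 open 90.4 grip 0.0 F [-0.3  0.8 -0.6]
 to 442.5,282.2,105,.2 turn 0.0 shift [np.float64(-0.701), np.float64(-9.053), np.float64(0.056)]
 to 442.5,282.2,11.5,.2 turn -0.0 shift [np.float64(0.0), np.float64(0.0), np.float64(1.558)]
```

```bash
python3 -m inch '[[[-0.07,-0.9,0],0,-1],[[-0.07,-0.9,0],0,-1],[[-0.07,-0.9,0],0,-1],[[-0.07,-0.9,0],0,-1],[[-0.07,-0.9,0],0,-1],[[-0.07,-0.9,0],0,-1],[[-0.07,-0.9,0],0,-1],[[-0.07,-0.9,0],0,-1],[[-0.07,-0.9,0],0,-1],[[-0.07,-0.9,0],0,-1]]'; python3 g.py 442.5,282.2,11.5,.2
```

```text
t: 12.4
eef_pos: [441.1, 281.3, 104.4]
tcp_rot: [3.142, -0.0, 0.2]
ft_force: [1.1, -0.3, 0.1]
opening: 1.001
grip_force: 0.0
t 12.4 pos [441.1 281.3 104.4] yaw 0.2 open 95.1 grip 0.0 F [ 1.1 -0.3  0.1]
 to 442.5,282.2,11.5,.2 turn 0.0 shift [np.float64(0.026), np.float64(-0.01), np.float64(1.549)]
```

```bash
python3 -m inch '[[[0.026,-0.01,0.4],0,-1],[[0,0,0.4],0,-1],[[0,0,0.3],0,-1],[[0,0,0.25],0,-1],[[0,0,0.15],0,-1],[[0,0,0.049],0,-1],[[0,0,0],0,-1],[[0,0,0],0,-0.5],[[0,0,0],0,-0.2],[[0,0,0],0,-0.1]]'; python3 g.py 442.5,282.2,11.5,.2
python3 -m inch '[[[0,0,0],0,0],[[0,0,0],0,0.2],[[0,0,0],0,0.3],[[0,0,0],0,0.5],[[0,0,0],0,1],[[0,0,0],0,1],[[0,0,0],0,1],[[0,0,0],0,1],[[0,0,0],0,1],[[0,0,0],0,1]]'; python3 g.py 442.5,282.2,95,.2 658.4,-227.7,95,.2
```

```text
t: 13.65
eef_pos: [443.4, 280.6, 11.5]
tcp_rot: [3.142, -0.0, 0.2]
ft_force: [-0.4, -1.1, -0.3]
opening: 0.737
grip_force: 0.0
t 13.65 pos [443.4 280.6  11.5] yaw 0.2 open 70.0 grip 0.0 F [-0.4 -1.1 -0.3]
 to 442.5,282.2,11.5,.2 turn 0.0 shift [np.float64(-0.01), np.float64(-0.029), np.float64(0.0)]
t: 14.9
eef_pos: [443.3, 280.6, 11.3]
tcp_rot: [3.142, -0.0, 0.2]
ft_force: [-0.0, -0.3, 0.8]
opening: 0.507
grip_force: 30.0
t 14.9 pos [443.3 280.6  11.3] yaw 0.2 open 48.2 grip 30.0 F [-0.  -0.3  0.8]
 to 442.5,282.2,95,.2 turn -0.0 shift [np.float64(-0.008), np.float64(-0.029), np.float64(-1.394)]
 to 658.4,-227.7,95,.2 turn -0.0 shift [np.float64(1.838), np.float64(9.044), np.float64(-0.0)]
```

```bash
python3 -m inch '[[[0,0,-0.1],0,1],[[0,0,-0.4],0,1],[[0,0,-0.5],0,1],[[0,0,-0.39],0,1],[[0.1,0.5,0],0,1],[[0.18,0.9,0],0,1],[[0.18,0.9,0],0,1],[[0.18,0.9,0],0,1],[[0.18,0.9,0],0,1],[[0.18,0.9,0],0,1]]'; python3 -m inch '[[[0.18,0.9,0],0,1],[[0.18,0.9,0],0,1],[[0.18,0.9,0],0,1],[[0.18,0.9,0],0,1],[[0.11,0.4,0],0,1],[[0,0,0],0,1],[[0,0,0],0,1],[[0,0,0],0,1],[[0,0,0],0,1],[[0,0,0],0,1]]';  python3 g.py 658.4,-227.7,18,.2 658.4,-227.7,14.4,.2
```

```text
t: 16.15
eef_pos: [562.1, -3.4, 95.1]
tcp_rot: [3.141, -0.0, 0.2]
ft_force: [1.1, 0.1, -0.7]
opening: 0.506
grip_force: 30.0
t: 17.4
eef_pos: [658.2, -226.4, 94.9]
tcp_rot: [3.141, -0.0, 0.2]
ft_force: [0.4, -1.0, -1.4]
opening: 0.511
grip_force: 30.0
t 17.4 pos [ 658.2 -226.4   94.9] yaw 0.2 open 48.6 grip 30.0 F [ 0.4 -1.  -1.4]
 to 658.4,-227.7,18,.2 turn 0.01 shift [np.float64(-0.001), np.float64(0.022), np.float64(1.282)]
 to 658.4,-227.7,14.4,.2 turn -0.0 shift [np.float64(0.0), np.float64(0.0), np.float64(0.06)]
```

```bash
python3 -m inch '[[[0,0.02,0.3],0,1],[[0,0,0.35],0,1],[[0,0,0.3],0,1],[[0,0,0.2],0,1],[[0,0,0.1],0,1],[[0,0,0.04],0,1],[[0,0,0],0,1],[[0,0,0],0,1],[[0,0,0.015],0,1],[[0,0,0.01],0,1]]'; python3 g.py 658.4,-227.7,14.4,.2
```

```text
t: 18.65
eef_pos: [658.5, -228.1, 16.0]
tcp_rot: [3.141, -0.0, 0.2]
ft_force: [0.0, 0.9, -0.9]
opening: 0.512
grip_force: 30.0
t 18.65 pos [ 658.5 -228.1   16. ] yaw 0.2 open 48.6 grip 30.0 F [ 0.   0.9 -0.9]
 to 658.4,-227.7,14.4,.2 turn 0.0 shift [np.float64(-0.001), np.float64(-0.006), np.float64(0.027)]
```

```bash
python3 -m inch '[[[0,0,0.01],0,1],[[0,0,0.01],0,1],[[0,0,0.007],0,1],[[0,0,0],0,1],[[0,0,0],0,1],[[0,0,0],0,1],[[0,0,0],0,1],[[0,0,0],0,1],[[0,0,0],0,1],[[0,0,0],0,1]]'; python3 g.py 658.4,-227.7,14.4,.2
```

```text
t: 19.9
eef_pos: [658.5, -228.0, 14.3]
tcp_rot: [3.142, -0.0, 0.2]
ft_force: [-1.7, 0.6, 4.6]
opening: 0.509
grip_force: 30.0
t 19.9 pos [ 658.5 -228.    14.3] yaw 0.2 open 48.3 grip 30.0 F [-1.7  0.6  4.6]
 to 658.4,-227.7,14.4,.2 turn -0.0 shift [np.float64(0.0), np.float64(-0.005), np.float64(-0.001)]
```

```bash
python3 -m inch '[[[0,0,0],0,0],[[0,0,0],0,-0.2],[[0,0,0],0,-0.4],[[0,0,0],0,-0.4],[[0,0,0],0,-0.4],[[0,0,-0.1],0,-0.4],[[0,0,-0.3],0,-0.4],[[0,0,-0.6],0.6,-0.4],[[0,0,-0.9],0.6,-0.4],[[0,0,0],0,-0.4]]'; python3 g.py 459.2,-15,125,.095 459.2,-15,36,.095
```

```text
t: 21.15
eef_pos: [660.3, -228.8, 134.3]
tcp_rot: [3.137, -0.008, 0.095]
ft_force: [-0.0, -0.2, -0.3]
opening: 0.701
grip_force: 0.0
t 21.15 pos [ 660.3 -228.8  134.3] yaw 0.095 open 66.6 grip 0.0 F [-0.  -0.2 -0.3]
 to 459.2,-15,125,.095 turn -0.0 shift [np.float64(-2.999), np.float64(-3.865), np.float64(0.155)]
 to 459.2,-15,36,.095 turn -0.0 shift [np.float64(0.0), np.float64(0.0), np.float64(1.483)]
```

```bash
python3 -m inch '[[[-0.5,-0.64,0],0,-0.4],[[-0.5,-0.64,0],0,-0.4],[[-0.5,-0.64,0],0,-0.4],[[-0.5,-0.64,0],0,-0.4],[[-0.5,-0.64,0],0,-0.4],[[-0.5,-0.64,0],0,-0.4],[[0,0,0],0,-0.4],[[0,0,0],0,-0.4],[[0,0,0],0,-0.4],[[0,0,0],0,-0.4]]'; python3 g.py  459.2,-15,36,.095
python3 - <<'E'
from h import *
p=shoot("scene","scene2")
cv2.imwrite("pics/c2.png",cv2.resize(cv2.imread("pics/scene2.png")[120:360,80:480],(800,480)))
E
```

```text
t: 22.4
eef_pos: [457.7, -16.3, 128.1]
tcp_rot: [3.142, 0.0, 0.095]
ft_force: [-0.1, -0.5, 0.5]
opening: 0.699
grip_force: 0.0
t 22.4 pos [457.7 -16.3 128.1] yaw 0.095 open 66.4 grip 0.0 F [-0.1 -0.5  0.5]
 to 459.2,-15,36,.095 turn -0.01 shift [np.float64(0.026), np.float64(-0.02), np.float64(1.534)]
```

View pics/c2.png

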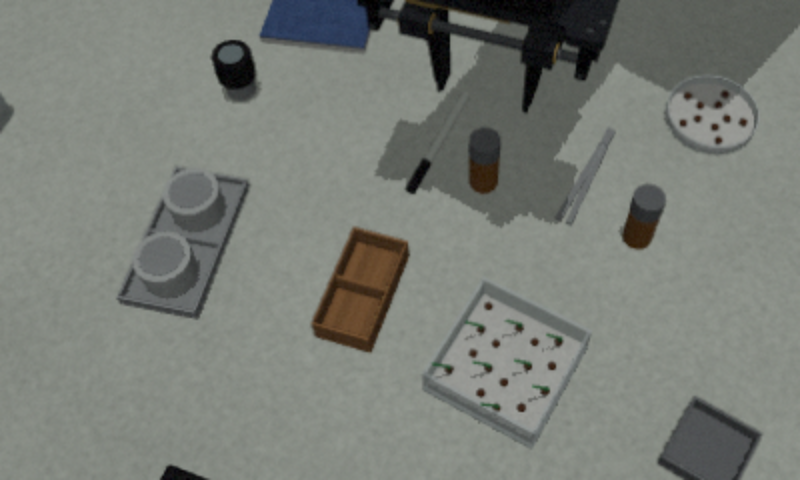

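Both tins stand upright in their own bays (crop ≈ (193,197) and (163,263)). The open fingers are above the near vial, so I'll pick it up.

```bash
python3 -m inch '[[[0.026,-0.02,0.2],0,-0.4],[[0,0,0.35],0,-0.4],[[0,0,0.35],0,-0.4],[[0,0,0.3],0,-0.4],[[0,0,0.2],0,-0.4],[[0,0,0.1],0,-0.4],[[0,0,0.034],0,-0.4],[[0,0,0],0,-0.2],[[0,0,0],0,0],[[0,0,0],0,0.2]]'; python3 g.py 459.2,-15,36,.095
python3 -m inch '[[[0,0,0],0,0.3],[[0,0,0],0,0.4],[[0,0,0],0,0.5],[[0,0,0],0,0.6],[[0,0,0],0,0.8],[[0,0,0],0,1],[[0,0,0],0,1],[[0,0,0],0,1],[[0,0,0],0,1],[[0,0,0],0,1]]'; python3 g.py 459.2,-15,96,.095 584.9,-67.8,96,.095
```

```text
t: 23.7
eef_pos: [458.9, -14.5, 36.5]
tcp_rot: [3.141, -0.001, 0.095]
ft_force: [-0.6, 0.4, -0.7]
opening: 0.453
grip_force: 0.0
t 23.7 pos [458.9 -14.5  36.5] yaw 0.095 open 43.0 grip 0.0 F [-0.6  0.4 -0.7]
 to 459.2,-15,36,.095 turn 0.0 shift [np.float64(0.004), np.float64(0.009), np.float64(0.008)]
t: 24.95
eef_pos: [458.8, -14.5, 36.2]
tcp_rot: [3.142, -0.0, 0.095]
ft_force: [-0.1, 0.6, 0.3]
opening: 0.278
grip_force: 30.0
t 24.95 pos [458.8 -14.5  36.2] yaw 0.095 open 26.4 grip 30.0 F [-0.1  0.6  0.3]
 to 459.2,-15,96,.095 turn 0.0 shift [np.float64(0.006), np.float64(0.01), np.float64(-0.997)]
 to 584.9,-67.8,96,.095 turn -0.0 shift [np.float64(2.002), np.float64(1.075), np.float64(-0.0)]
```

```bash
python3 -m inch '[[[0,0,-0.1],0,1],[[0,0,-0.4],0,1],[[0,0,-0.5],0,1],[[0.3,0.1,0],0,1],[[0.5,0.2,0],0,1],[[0.6,0.25,0],0,1],[[0.6,0.25,0],0,1],[[0.5,0.2,0],0,1],[[0.3,0.08,0],0,1],[[0,0,0],0,1]]'; python3 g.py 632.7,-63.2,39.2,.095
```

```text
t: 26.2
eef_pos: [632.5, -63.1, 96.1]
tcp_rot: [3.141, -0.0, 0.095]
ft_force: [-0.6, 0.0, -0.5]
opening: 0.277
grip_force: 30.0
t 26.2 pos [632.5 -63.1  96.1] yaw 0.095 open 26.4 grip 30.0 F [-0.6  0.  -0.5]
 to 632.7,-63.2,39.2,.095 turn 0.0 shift [np.float64(0.002), np.float64(0.001), np.float64(0.948)]
```

```bash
python3 -m inch '[[[0,0,0.2],0,1],[[0,0,0.25],0,1],[[0,0,0.2],0,1],[[0,0,0.15],0,1],[[0,0,0.08],0,1],[[0,0,0.03],0,1],[[0,0,0],0,1],[[0,0,0],0,1],[[0,0,0],0,1],[[0,0,0.01],0,1]]'; python3 g.py 632.7,-63.2,39.2,.095
```

```text
t: 27.45
eef_pos: [632.3, -63.0, 41.1]
tcp_rot: [3.141, -0.0, 0.095]
ft_force: [-0.5, -0.4, 0.0]
opening: 0.276
grip_force: 30.0
t 27.45 pos [632.3 -63.   41.1] yaw 0.095 open 26.2 grip 30.0 F [-0.5 -0.4  0. ]
 to 632.7,-63.2,39.2,.095 turn 0.0 shift [np.float64(0.007), np.float64(0.005), np.float64(0.032)]
```

```bash
python3 -m inch '[[[0,0,0.01],0,1],[[0,0,0.01],0,1],[[0,0,0.005],0,1],[[0,0,0],0,1],[[0,0,0],0,1],[[0,0,0],0,1],[[0,0,0],0,1],[[0,0,0],0,1],[[0,0,0],0,1],[[0,0,0],0,1]]'; python3 g.py 632.7,-63.2,39.2,.095
```

```text
t: 28.7
eef_pos: [632.2, -63.0, 39.5]
tcp_rot: [3.142, -0.0, 0.095]
ft_force: [1.1, -0.1, -0.3]
opening: 0.279
grip_force: 30.0
t 28.7 pos [632.2 -63.   39.5] yaw 0.095 open 26.5 grip 30.0 F [ 1.1 -0.1 -0.3]
 to 632.7,-63.2,39.2,.095 turn 0.0 shift [np.float64(0.008), np.float64(0.004), np.float64(0.005)]
```

Not in contact yet, so I'll go slightly lower and then check.

```bash
python3 -m inch '[[[0,0,0.007],0,1],[[0,0,0],0,1],[[0,0,0.005],0,1],[[0,0,0],0,1],[[0,0,0],0,1],[[0,0,0],0,1],[[0,0,0],0,1],[[0,0,0],0,1],[[0,0,0],0,1],[[0,0,0],0,1]]'; python3 g.py
```

```text
t: 29.95
eef_pos: [632.4, -63.0, 39.2]
tcp_rot: [3.141, -0.001, 0.095]
ft_force: [-0.9, 0.6, 5.7]
opening: 0.273
grip_force: 30.0
t 29.95 pos [632.4 -63.   39.2] yaw 0.095 open 26.0 grip 30.0 F [-0.9  0.6  5.7]
```

```bash
python3 -m inch '[[[0,0,0],0,0.35],[[0,0,0],0,0.2],[[0,0,0],0,0],[[0,0,0],0,-0.1],[[0,0,0],0,-0.2],[[0,0,-0.1],0,-0.2],[[0,0,-0.3],0,-0.2],[[0,0,-0.5],0,-0.4],[[0,0,-0.6],0,-0.4],[[0,0,0],0,-0.4]]'; python3 g.py 459.5,134.4,125,.095
```

```text
t: 31.2
eef_pos: [633.5, -63.2, 132.8]
tcp_rot: [3.14, -0.006, 0.095]
ft_force: [0.1, 0.5, 0.4]
opening: 0.698
grip_force: 0.0
t 31.2 pos [633.5 -63.2 132.8] yaw 0.095 open 66.3 grip 0.0 F [0.1 0.5 0.4]
 to 459.5,134.4,125,.095 turn 0.0 shift [np.float64(-2.575), np.float64(-3.554), np.float64(0.131)]
```

```bash
python3 -m inch '[[[-0.43,-0.592,0],0,-0.4],[[-0.43,-0.592,0],0,-0.4],[[-0.43,-0.592,0],0,-0.4],[[-0.43,-0.592,0],0,-0.4],[[-0.43,-0.592,0],0,-0.4],[[-0.425,-0.594,0],0,-0.4],[[0,0,0],0,-0.4],[[0,0,0],0,-0.4],[[0,0,0],0,-0.4],[[0,0,0],0,-0.4]]'; python3 g.py  459.5,134.4,36,.095
```

```text
t: 32.45
eef_pos: [458.5, 134.0, 128.6]
tcp_rot: [3.142, 0.0, 0.094]
ft_force: [-0.0, -0.1, -0.2]
opening: 0.7
grip_force: 0.0
t 32.45 pos [458.5 134.  128.6] yaw 0.094 open 66.5 grip 0.0 F [-0.  -0.1 -0.2]
 to 459.5,134.4,36,.095 turn -0.01 shift [np.float64(0.017), np.float64(-0.004), np.float64(1.544)]
```

```bash
python3 -m inch '[[[0.017,0,0.2],0,-0.4],[[0,0,0.35],0,-0.4],[[0,0,0.35],0,-0.4],[[0,0,0.3],0,-0.4],[[0,0,0.2],0,-0.4],[[0,0,0.1],0,-0.4],[[0,0,0.044],0,-0.4],[[0,0,0],0,-0.2],[[0,0,0],0,0],[[0,0,0],0,0.2]]'; python3 g.py 459.5,134.4,36,.095
python3 -m inch '[[[0,0,0],0,0.3],[[0,0,0],0,0.4],[[0,0,0],0,0.5],[[0,0,0],0,0.6],[[0,0,0],0,0.8],[[0,0,0],0,1],[[0,0,0],0,1],[[0,0,0],0,1],[[0,0,0],0,1],[[0,0,0],0,1]]'; python3 g.py 459.5,134.4,106,.095 584.9,-67.8,106,.095
```

```text
t: 33.7
eef_pos: [459.3, 134.7, 36.4]
tcp_rot: [3.142, -0.001, 0.095]
ft_force: [0.3, 0.1, 0.2]
opening: 0.453
grip_force: 0.0
t 33.7 pos [459.3 134.7  36.4] yaw 0.095 open 43.1 grip 0.0 F [0.3 0.1 0.2]
 to 459.5,134.4,36,.095 turn 0.0 shift [np.float64(0.003), np.float64(0.006), np.float64(0.007)]
t: 34.95
eef_pos: [459.1, 134.7, 36.1]
tcp_rot: [3.142, -0.0, 0.095]
ft_force: [-0.0, -0.1, 1.1]
opening: 0.276
grip_force: 30.0
t 34.95 pos [459.1 134.7  36.1] yaw 0.095 open 26.2 grip 30.0 F [-0.  -0.1  1.1]
 to 459.5,134.4,106,.095 turn 0.0 shift [np.float64(0.006), np.float64(0.005), np.float64(-1.165)]
 to 584.9,-67.8,106,.095 turn -0.0 shift [np.float64(1.761), np.float64(3.553), np.float64(-0.0)]
```

```bash
python3 -m inch '[[[0,0,-0.1],0,1],[[0,0,-0.5],0,1],[[0,0,-0.57],0,1],[[0.2,0.4,0],0,1],[[0.35,0.7,0],0,1],[[0.4,0.8,0],0,1],[[0.4,0.8,0],0,1],[[0.3,0.6,0],0,1],[[0.117,0.258,0],0,1],[[0,0,0],0,1]]'; python3 g.py 584.9,-67.8,39.2,.095
python3 - <<'E'
from h import *
p=shoot("scene","scene3")
cv2.imwrite("pics/c3.png",cv2.resize(cv2.imread("pics/scene3.png")[120:360,80:480],(800,480)))
E
```

```text
t: 36.2
eef_pos: [584.7, -67.9, 106.2]
tcp_rot: [-3.141, 0.0, 0.094]
ft_force: [0.1, 0.2, 0.0]
opening: 0.278
grip_force: 30.0
t 36.2 pos [584.7 -67.9 106.2] yaw 0.094 open 26.4 grip 30.0 F [0.1 0.2 0. ]
 to 584.9,-67.8,39.2,.095 turn -0.01 shift [np.float64(0.003), np.float64(-0.002), np.float64(1.117)]
```

View pics/c3.png

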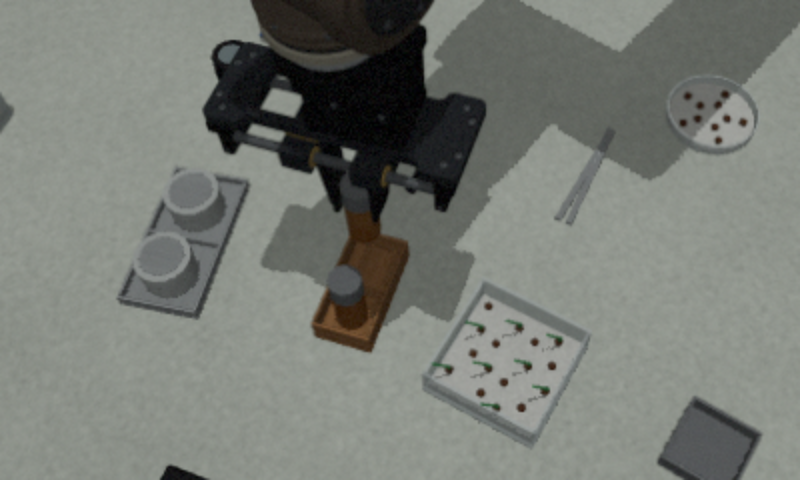

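The first vial is upright in the far bay (crop ≈ (348,295)). The second hangs over the near bay at (362,215).

```bash
python3 -m inch '[[[0,0,0.25],0,1],[[0,0,0.3],0,1],[[0,0,0.25],0,1],[[0,0,0.15],0,1],[[0,0,0.09],0,1],[[0,0,0.03],0,1],[[0,0,0.01],0,1],[[0,0,0.01],0,1],[[0,0,0.01],0,1],[[0,0,0],0,1]]'; python3 g.py 584.9,-67.8,39.2,.095
```

```text
t: 37.5
eef_pos: [585.0, -67.8, 40.4]
tcp_rot: [3.141, -0.0, 0.095]
ft_force: [0.3, -0.5, -0.7]
opening: 0.276
grip_force: 30.0
t 37.5 pos [585.  -67.8  40.4] yaw 0.095 open 26.2 grip 30.0 F [ 0.3 -0.5 -0.7]
 to 584.9,-67.8,39.2,.095 turn 0.0 shift [np.float64(-0.002), np.float64(0.001), np.float64(0.02)]
```

```bash
python3 -m inch '[[[0,0,0.005],0,1],[[0,0,0.005],0,1],[[0,0,0.005],0,1],[[0,0,0],0,1],[[0,0,0],0,1],[[0,0,0],0,1],[[0,0,0],0,1],[[0,0,0],0,1],[[0,0,0],0,1],[[0,0,0],0,1]]'; python3 g.py 584.9,-67.8,39.2,.095
```

```text
t: 38.75
eef_pos: [585.0, -67.7, 39.4]
tcp_rot: [3.141, 0.0, 0.095]
ft_force: [-0.1, 0.1, -0.1]
opening: 0.279
grip_force: 30.0
t 38.75 pos [585.  -67.7  39.4] yaw 0.095 open 26.5 grip 30.0 F [-0.1  0.1 -0.1]
 to 584.9,-67.8,39.2,.095 turn 0.0 shift [np.float64(-0.001), np.float64(0.001), np.float64(0.004)]
```

```bash
python3 -m inch '[[[0,0,0.006],0,1],[[0,0,0],0,1],[[0,0,0.004],0,1],[[0,0,0],0,1],[[0,0,0],0,1],[[0,0,0],0,1],[[0,0,0],0,1],[[0,0,0],0,1],[[0,0,0],0,1],[[0,0,0],0,1]]'; python3 g.py
```

```text
t: 40.0
eef_pos: [585.1, -67.8, 39.1]
tcp_rot: [3.141, -0.0, 0.095]
ft_force: [-1.6, 0.9, 4.9]
opening: 0.28
grip_force: 30.0
t 40.0 pos [585.1 -67.8  39.1] yaw 0.095 open 26.6 grip 30.0 F [-1.6  0.9  4.9]
```

```bash
python3 -m inch '[[[0,0,0],0,0.35],[[0,0,0],0,0.2],[[0,0,0],0,0],[[0,0,0],0,-0.1],[[0,0,0],0,-0.2],[[0,0,-0.1],0,-0.2],[[0,0,-0.3],0,-0.2],[[0,0,-0.5],0.9,-0.4],[[0,0,-0.6],0.95,-0.5],[[0,0,0],0.95,-0.5]]'; python3 g.py 450.1,-280.7,125,-.15
```

```text
t: 41.25
eef_pos: [586.2, -68.0, 132.9]
tcp_rot: [3.141, -0.006, -0.152]
ft_force: [0.5, 0.1, -1.2]
opening: 0.747
grip_force: 0.0
t 41.25 pos [586.2 -68.  132.9] yaw -0.152 open 70.9 grip 0.0 F [ 0.5  0.1 -1.2]
 to 450.1,-280.7,125,-.15 turn -0.02 shift [np.float64(-1.714), np.float64(3.845), np.float64(0.132)]
```

```bash
python3 -m inch '[[[-0.29,0.64,0],0,-0.5],[[-0.285,0.641,0],0,-0.5],[[-0.285,0.641,0],0,-0.5],[[-0.285,0.641,0],0,-0.5],[[-0.285,0.641,0],0,-0.5],[[-0.285,0.641,0],0,-0.5],[[0,0,0],0,-0.5],[[0,0,0],0,-0.5],[[0,0,0],0,-0.5],[[0,0,0],0,-0.5]]'; python3 g.py  450.1,-280.7,20,-.15
```

```text
t: 42.5
eef_pos: [449.4, -279.9, 129.0]
tcp_rot: [3.141, -0.0, -0.148]
ft_force: [0.3, -0.1, 0.1]
opening: 0.746
grip_force: 0.0
t 42.5 pos [ 449.4 -279.9  129. ] yaw -0.148 open 70.9 grip 0.0 F [ 0.3 -0.1  0.1]
 to 450.1,-280.7,20,-.15 turn 0.03 shift [np.float64(0.014), np.float64(0.012), np.float64(1.816)]
```

```bash
python3 -m inch '[[[0.014,0.012,0.3],0,-0.5],[[0,0,0.4],0,-0.5],[[0,0,0.4],0,-0.5],[[0,0,0.35],0,-0.5],[[0,0,0.2],0,-0.5],[[0,0,0.1],0,-0.5],[[0,0,0.066],0,-0.5],[[0,0,0],0,-0.3],[[0,0,0],0,-0.1],[[0,0,0],0,0]]'; python3 g.py 450.1,-280.7,20,-.15
python3 -m inch '[[[0,0,0],0,0.1],[[0,0,0],0,0.2],[[0,0,0],0,0.3],[[0,0,0],0,0.5],[[0,0,0],0,0.8],[[0,0,0],0,1],[[0,0,0],0,1],[[0,0,0],0,1],[[0,0,0],0,1],[[0,0,0],0,1]]'; python3 g.py 450.1,-280.7,120,-.15 627.1,246.4,120,-.15
```

```text
t: 43.75
eef_pos: [449.8, -281.5, 20.2]
tcp_rot: [3.141, -0.001, -0.149]
ft_force: [-1.0, -0.3, 0.4]
opening: 0.519
grip_force: 0.0
t 43.75 pos [ 449.8 -281.5   20.2] yaw -0.149 open 49.3 grip 0.0 F [-1.  -0.3  0.4]
 to 450.1,-280.7,20,-.15 turn 0.01 shift [np.float64(0.003), np.float64(-0.014), np.float64(0.003)]
t: 45.0
eef_pos: [449.7, -281.4, 19.9]
tcp_rot: [3.142, -0.0, -0.149]
ft_force: [-0.5, 1.8, 3.0]
opening: 0.385
grip_force: 30.0
t 45.0 pos [ 449.7 -281.4   19.9] yaw -0.149 open 36.5 grip 30.0 F [-0.5  1.8  3. ]
 to 450.1,-280.7,120,-.15 turn 0.01 shift [np.float64(0.005), np.float64(-0.013), np.float64(-1.668)]
 to 627.1,246.4,120,-.15 turn -0.0 shift [np.float64(1.604), np.float64(-9.127), np.float64(-0.0)]
```

```bash
python3 -m inch '[[[0,0,-0.1],0,1],[[0,0,-0.4],0,1],[[0,0,-0.6],0,1],[[0,0,-0.57],0,1],[[0,0,0],0,1],[[0.1,-0.5,0],0,1],[[0.14,-0.8,0],0,1],[[0.14,-0.8,0],0,1],[[0.14,-0.8,0],0,1],[[0.14,-0.8,0],0,1]]'; python3 -m inch '[[[0.14,-0.8,0],0,1],[[0.14,-0.8,0],0,1],[[0.14,-0.8,0],0,1],[[0.14,-0.8,0],0,1],[[0.14,-0.8,0],0,1],[[0.14,-0.8,0],0,1],[[0.1,-0.5,0],0,1],[[0.05,-0.14,0],0,1],[[0,0,0],0,1],[[0,0,0],0,1]]'; python3 g.py 627.1,246.4,22.9,-.15
python3 - <<'E'
from h import *
p=shoot("scene","scene4")
cv2.imwrite("pics/c4.png",cv2.resize(cv2.imread("pics/scene4.png")[140:380,140:540],(800,480)))
E
```

```text
t: 46.25
eef_pos: [521.7, -66.3, 119.0]
tcp_rot: [3.142, 0.001, -0.149]
ft_force: [0.9, -0.6, -1.2]
opening: 0.381
grip_force: 30.0
t: 47.5
eef_pos: [628.7, 245.0, 119.7]
tcp_rot: [3.141, 0.001, -0.15]
ft_force: [0.6, -0.9, -1.2]
opening: 0.382
grip_force: 30.0
t 47.5 pos [628.7 245.  119.7] yaw -0.15 open 36.3 grip 30.0 F [ 0.6 -0.9 -1.2]
 to 627.1,246.4,22.9,-.15 turn -0.0 shift [np.float64(-0.03), np.float64(-0.019), np.float64(1.614)]
```

View pics/c4.png

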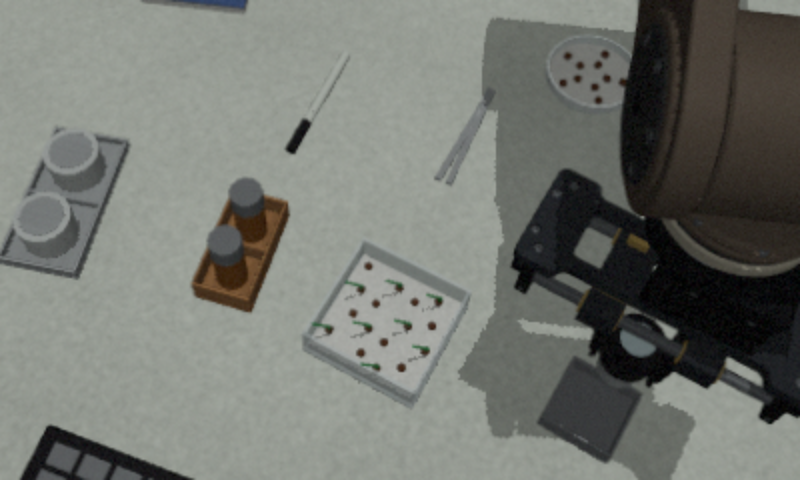

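Both vials stand in the rack (crop ≈ (247,210) and (228,258)). The eyepiece is held upright above the grey box at (635,345), so I'll lower it.

```bash
python3 -m inch '[[[-0.03,-0.019,0.3],0,1],[[0,0,0.4],0,1],[[0,0,0.35],0,1],[[0,0,0.25],0,1],[[0,0,0.15],0,1],[[0,0,0.08],0,1],[[0,0,0.03],0,1],[[0,0,0.01],0,1],[[0,0,0.01],0,1],[[0,0,0],0,1]]'; python3 g.py 627.1,246.4,22.9,-.15
```

```text
t: 48.8
eef_pos: [627.5, 247.6, 25.5]
tcp_rot: [-3.142, -0.0, -0.149]
ft_force: [0.4, 0.2, -0.8]
opening: 0.381
grip_force: 30.0
t 48.8 pos [627.5 247.6  25.5] yaw -0.149 open 36.2 grip 30.0 F [ 0.4  0.2 -0.8]
 to 627.1,246.4,22.9,-.15 turn 0.01 shift [np.float64(-0.003), np.float64(0.021), np.float64(0.043)]
```

```bash
python3 -m inch '[[[0,0,0.008],0,1],[[0,0,0.008],0,1],[[0,0,0.006],0,1],[[0,0,0],0,1],[[0,0,0],0,1],[[0,0,0],0,1],[[0,0,0],0,1],[[0,0,0],0,1],[[0,0,0],0,1],[[0,0,0],0,1]]'; python3 g.py 627.1,246.4,22.9,-.15
```

```text
t: 50.05
eef_pos: [627.4, 247.6, 23.9]
tcp_rot: [3.141, -0.0, -0.149]
ft_force: [-0.7, -0.5, -2.1]
opening: 0.387
grip_force: 30.0
t 50.05 pos [627.4 247.6  23.9] yaw -0.149 open 36.7 grip 30.0 F [-0.7 -0.5 -2.1]
 to 627.1,246.4,22.9,-.15 turn 0.01 shift [np.float64(-0.002), np.float64(0.02), np.float64(0.017)]
```

```bash
python3 -m inch '[[[0,0.015,0.008],0,1],[[0,0,0.006],0,1],[[0,0,0.006],0,1],[[0,0,0],0,1],[[0,0,0],0,1],[[0,0,0],0,1],[[0,0,0],0,1],[[0,0,0],0,1],[[0,0,0],0,1],[[0,0,0],0,1]]'; python3 g.py 627.1,246.4,22.9,-.15
```

```text
t: 51.3
eef_pos: [627.3, 246.6, 23.0]
tcp_rot: [3.142, -0.0, -0.149]
ft_force: [-2.4, -1.8, 5.2]
opening: 0.386
grip_force: 30.0
t 51.3 pos [627.3 246.6  23. ] yaw -0.149 open 36.7 grip 30.0 F [-2.4 -1.8  5.2]
 to 627.1,246.4,22.9,-.15 turn 0.01 shift [np.float64(-0.003), np.float64(0.004), np.float64(0.001)]
```

Contact at the expected height. I'll release, rise and back off towards the base side so the cameras can see.

```bash
python3 -m inch '[[[0,0,0],0,0.2],[[0,0,0],0,0.1],[[0,0,0],0,0],[[0,0,0],0,-0.2],[[0,0,0],0,-0.3],[[0,0,-0.1],0,-0.3],[[0,0,-0.3],0,-0.3],[[0,0,-0.6],0,-0.3],[[0,0,-0.8],0,-0.3],[[0,0,-0.8],0,-0.3]]';python3 -m inch '[[[0,-0.8,-0.3],0,-0.5],[[0,-0.8,-0.3],0,-0.5],[[-0.5,-0.8,0],0,-0.5],[[-0.5,-0.8,0],0,-0.5],[[-0.5,-0.8,0],0,-0.5],[[-0.5,-0.8,0],0,-0.5],[[0,0,0],0,-0.5],[[0,0,0],0,-0.5],[[0,0,0],0,-0.5],[[0,0,0],0,-0.5]]'; python3 g.py; python3 m.py | grep z=0
python3 - <<'E'
from h import *
p=shoot("scene","scene5"); q=shoot("top","top5")
a=cv2.resize(p["pixels"][140:380,120:480],(600,400)); cv2.imwrite("pics/c5.png",a[:,:,::-1])
a=q["pixels"][140:340,110:510]; cv2.imwrite("pics/d5.png",cv2.resize(a,(800,400))[:,:,::-1])
E
```

```text
t: 52.55
eef_pos: [627.2, 246.7, 181.7]
tcp_rot: [-3.141, -0.001, -0.149]
ft_force: [0.2, 0.2, 0.1]
opening: 0.649
grip_force: 0.0
t: 53.8
eef_pos: [552.1, 548.3, 215.1]
tcp_rot: [-3.142, -0.0, -0.151]
ft_force: [-0.3, 0.2, -0.3]
opening: 0.751
grip_force: 0.0
t 53.8 pos [552.1 548.3 215.1] yaw -0.151 open 71.3 grip 0.0 F [-0.3  0.2 -0.3]
tin 0.94 0.85 [ 658.73 -228.97    1.95    0.  ] 0.087 z=0: [ 658.56 -229.33    0.      0.  ] 0.091 singles [[657.9, -230.2], [658.8, -228.8]]
tin 0.71 0.82 [ 591.52 -242.13    1.55    0.  ] 0.088 z=0: [ 591.12 -242.6     0.      0.  ] 0.091 singles [[590.2, -243.8], [592.9, -242.7]]
vial 0.59 0.67 [632.9  -63.68   4.59   0.  ] 0.121 z=0: [632.51 -63.96   0.     0.  ] 0.141 singles [[629.9, -66.8], [633.3, -63.3]]
vial 0.96 0.67 [585.62 -67.69   3.01   0.  ] 0.123 z=0: [585.48 -67.89   0.     0.  ] 0.136 singles [[583.1, -69.9], [586.2, -67.1]]
eyepiece 0.58 0.93 [627.89 246.33   3.62   0.  ] 0.064 z=0: [627.79 246.75   0.     0.  ] 0.087 singles [[626.6, 246.4], [628.9, 248.2]]
vial_rack 0.78 0.82 [ 6.0876e+02 -6.4560e+01  8.0000e-01  9.0000e-02] 0.481 z=0: [ 6.0874e+02 -6.4660e+01  0.0000e+00  1.0000e-01] 0.482 singles [[608.9, -66.2], [608.7, -64.4]]
eyepiece_box 0.74 0.57 [ 6.2731e+02  2.4639e+02 -1.7700e+00 -1.8000e-01] 0.465 z=0: [ 6.2792e+02  2.4604e+02  0.0000e+00 -1.6000e-01] 0.466 singles [[627.9, 246.0], [626.6, 246.4]]
germ_box 0.8 0.78 [624.63  73.28   0.86   1.46] 0.027 z=0: [624.42  73.43   0.     1.45] 0.028 singles [[624.1, 72.7], [624.7, 74.2]]
```

View pics/d5.png

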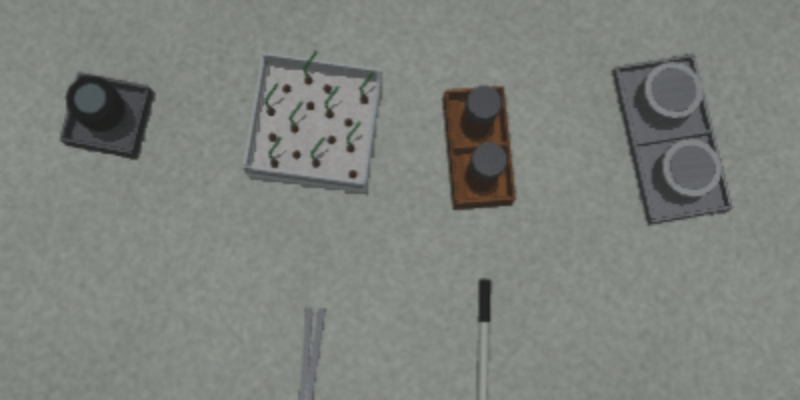

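View pics/c5.png

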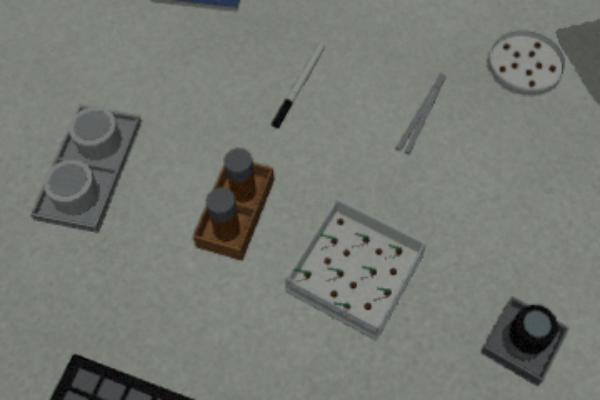

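Both views show all five items upright in their own bays: the eyepiece at top-crop (95,103), vials at (483,105) and (488,162), tins at (674,92) and (690,168). The germination box has not moved.

```bash
python3 -c "
from cell import env
print(env.job_done())"
```

```text
the job is handed in; nothing more can be done
None
```

The job is handed in: both tins, both vials and the eyepiece were set down upright, each in its own bay, the germination box stayed where it was, and the robot's clock read about 54 s at the last move.

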